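# Dock the hand pendant and set its selector

## Task

Pick up the grey hand pendant from the bench and lay it gently, without letting it fall, into the aluminium cradle, face up and fully home, with its rubber cable stub in the cradle's notched end; let go of it there. Only then turn the black selector on its face clockwise, click by click, to the fifth of its six positions, which is four clicks on from the anticlockwise end, and leave it resting there with the pendant still home in the cradle. Leave the wheel and the screwdriver where they are.

Things in the scene. Friction and masses are not known exactly. Their poses are not given: they have to be found in the camera images.
- pendant: Loose grey hand pendant, 0.4 kg +-30 %, face up. Origin: centre of the underside of its 180 mm body; x towards the head, z out of the face. Handle x -90 to +16 mm, 46 mm wide, 36 mm high; head x +14 to +90 mm, 64 wide, 40 high. Rubber cable stub, 22 mm thick, sticks out 18 mm past x = -90, axis 18 mm up. Mass centre near x = +1 mm.
- pendant_handle (a point): Point to grip the pendant across its 46 mm wide handle: x = -30, y = 0, 25 mm above its underside; axes as the pendant's. The selector, which stands 76 mm above the underside, is 82 mm away along x.
- selector (a joint): Selector angle (rad), growing clockwise seen from above the face. Six sprung positions 30 degrees apart: 0, 0.524, 1.047, 1.571, 2.094 (the fifth), 2.618; end stops just beyond the first and last. Starts in the first, second or third. A click takes about 0.1 N m; let go between two positions it falls into the nearer.
- selector_grip (a point): Point to grip the black selector bar, on its axis: pendant x = +52 mm, 66 mm above the underside. Bar 46 mm long, 16 mm thick, 45 to 76 mm above the underside, over a 44 mm disc. Bar and pointer (white line) stand at 1.309 rad minus the joint value from pendant x, positive towards pendant y; six white ticks mark the positions.
- cradle: Aluminium cradle fixed to the bench, plate 215 x 94 x 10 mm. Origin: centre of the plate's underside; x towards the closed end, where the pendant's head goes; the -x end has a 36 mm notch for the cable stub. Lips rise 18 mm above the plate, about 3.5 mm of play all round; on the long sides they are missing from x = -71 to +21 mm: room for fingers.
- cradle_seat (a point): Centre of the cradle's floor (top of the plate, 10 mm above the bench), axes as the cradle's. When home, the pendant's origin lies here and its x axis points the same way.
- wheel: Bystander: loose toy-car wheel lying flat, 66 mm across, 26 mm high. Origin: centre of its underside. Leave alone.
- screwdriver: Bystander: loose screwdriver lying on the bench, origin near its middle. Leave alone.
There are look-alikes about, which are no part of the job. Leave any red look-alike of the pendant alone. Of the things shaped like the cradle, the aluminium one is meant.

How it is judged:
By the outcome, as a careful person would: the job done as asked, in the order asked, and still so for the second after the job is handed in, with the robot touching nothing.
It also fails if it takes over 67 s, if anything falls off the work surface, if the arm or the gripper's body presses on something with over 40 N, if the wrist force passes 120 N, or if a joint passes its speed limit or range.

## Robot

A 7-joint arm with a two-finger parallel gripper is mounted at the origin on the work surface. World frame = base frame: x ahead of the robot, y to its left, z up, the work surface at z = 0. Lengths are in mm, angles in rad, forces in N, time in s.
With the tool pointing down it reaches from about 400 to 875 mm from the base axis. Payload 4.4 kg.
Tool frame: the origin (TCP) lies between the finger pads; the fingertips stand ctrl.tcp_to_tips ahead of it and the grasp point (between the pads) lies 8 mm behind it (ctrl.tcp_to_tips is the distance from the TCP to the fingertips, in mm); z points along the fingers, y is the direction in which the jaws open and shut (so a half turn about z gives the same grasp; the last joint's range is limited). The gripper opens to 85 mm and grips with 20 to 120 N. Pads are 22 mm wide; open, the fingers measure 114 mm over their backs; the gripper's body (76 mm by 85 mm) begins 54 mm behind the grasp point. The pads swing forward as they close: fully open they stand 13 mm farther back than shut.
Start: joints at [1.133, 0.628, 0.038, 1.517, -0.027, 0.996, -0.02], TCP at [236.168, -605.592, 242.313] pointing down, gripper open.
Joint ranges: [-3.06, 3.06], [-0.37, 2.12], [-1.25, 1.32], [0.18, 2.47], [-1.1, 4.24], [0.23, 1.98], [-2.94, 2.94]. Speed limits (rad/s): [2.57, 2.57, 3.14, 3.14, 3.14, 3.14, 3.14].

## Interface

Orientations are given as [roll, pitch, yaw] about the fixed x, y, z axes, in that order (R = Rz(yaw) Ry(pitch) Rx(roll)).
In Python, from cell import ctrl gives the robot as it stands.
- The arm moves only by the tool send_rows, never from a script. Its argument "rows" is a list of rows, each an object of numbers: "x", "y", "z": the shift along the world's x, y, z in cm; "roll": the turn about the world's z in degrees; "claw": the closure, from 0 (fully open) to 1 (shut). A call has 1 to 5 rows; each row is the pose to reach, as a shift and turn from the pose commanded when the call began; what a row does not reach only later rows make up. A row lasts 1/12 s, in which the tool goes at most 41.7 mm and 7.16 degrees, less where a joint would pass 70% of its speed; a pose out of reach is approached as far as the arm can. A call with a gripper value outside its range is refused whole. The fingers move at their own pace and stop on an object; the grip force is fixed at half the most. Time passes only in rows, so rows that repeat a pose let the fingers close. It gives the time, the measured TCP pose, the force and the opening at its end, in the units of the state.
- ctrl.read_state(): the state, without advancing time (a new reading comes with each control period).
- ctrl.get_image(name): name is "scene" or "side" or "wrist"; returns (picture, depth): 400x640x3 uint8, blue, green, red; 400x640 float32, mm along the optical axis (not along the pixel's ray), 0 where there is no reading.
- ctrl.get_calibration(name): a dict with "intrinsics" (3x3 intrinsics, pixels), "T" (4x4, takes a point from camera to world coordinates). Camera axes: x right, y down, z forward; pixel columns grow to the right and rows downward; lengths in mm; the calibration is good to about 2 mm. The wrist camera is an equidistant fisheye: a pixel r from the principal point sees the ray r / f radians off the axis. A picture is of the moment at which its call begins: read the wrist's pose just before it. get_calibration takes no time and is no camera call; for the wrist camera it gives the pose at the moment of the call.
- ctrl.finish_job(): hands the job in, once; it reports no verdict.
Trained networks look in the newest picture that a camera, given by its name, has taken for a name from the list of things; names that differ only in an ending like _2 or _b are one class to them, and where a whole thing is asked for, a point or a joint stands for the part that bears it (a point fixed in the world has none). Each returns a list of dicts, best first, with "confidence" (0 to 1); they miss things now and then, are a little off and sometimes report something else, mostly with a low value. They report only what shows in the picture. A call takes as long as a camera call. They do not tell look-alikes from the thing itself.
- ctrl.recognise(camera, query): "uv" ([column, row] in pixels, amid what is visible of it).
- ctrl.regions_of(camera, query): "region" (400x640 bool, what is visible of it) and "uv" ([column, row] in pixels, amid what is visible of it).
- ctrl.place_of(camera, query): "uv" ([column, row] in pixels: a listed point, or the origin of a listed thing).
The state is a dict: "clock": time; "qpos": joint angles; "qd": joint speeds; "tau": joint torques, N m; "eef_pos": TCP position; "tool_rot": TCP orientation; "force": force on the tool from outside, world axes, zero at the start; "torque": the same for the moment, N m; "width": finger opening in mm.
Only numpy, scipy, OpenCV 4.12 (cv2) and the standard library are available. Lean on these libraries where they do the work, as an engineer would, in place of code of your own. Each camera call takes 0.05 s, during which the arm holds its last target. There are 200 camera calls.

## Working session

There is one attempt and no reset: what is moved stays moved. The work goes in short steps, Python scripts to look and compute and a tool call to move; the robot and the scene stay as the last step left them, time stands still between calls to the robot, and variables do not carry over. Pictures are saved under pics/ and viewed, on a budget of 10 in all, crops included, one or two more only if the job needs it, and the job is handed in when it is done.

Besides the shell and the picture viewer there is one more tool, called after "Request:" by a JSON object that holds its "fn" and its "kwargs", one argument or row to a line. send_rows: Moves the arm, as the interface text tells. Its arguments: {"type":"object","properties":{"rows":{"type":"array"}},"required":["rows"]}

```bash
mkdir -p pics; ls; cat > h.py <<'E'
import numpy as np, cv2
from cell import ctrl
def world(name,uv,depth=None,z=None):
    c=ctrl.get_calibration(name);K=np.array(c["intrinsics"]);T=np.array(c["T"])
    uv=np.atleast_2d(uv).astype(float)
    d=np.c_[(uv[:,0]-K[0,2])/K[0,0],(uv[:,1]-K[1,2])/K[1,1],np.ones(len(uv))]
    if name=="wrist":
        r=np.hypot(d[:,0],d[:,1]);s=np.where(r>1e-9,np.tan(r)/np.maximum(r,1e-9),1);d[:,:2]*=s[:,None]
    dw=d@T[:3,:3].T;o=T[:3,3]
    if z is not None: return o+dw*((z-o[2])/dw[:,2])[:,None]
    return o+dw*np.asarray(depth).reshape(-1,1)
E
python3 - <<'E'
from h import *
s=ctrl.read_state();print(s, ctrl.tcp_to_tips)
for n in("scene","side","wrist"):
    im,d=ctrl.get_image(n);cv2.imwrite(f"pics/{n}0.png",im);np.save(f"pics/{n}0.npy",d)
    c=ctrl.get_calibration(n);print(n,np.round(c["T"],3).tolist(),np.round(c["intrinsics"],1).tolist())
    for q in("pendant","pendant_handle","selector_grip","cradle","cradle_seat","wheel","screwdriver"):
        for r in ctrl.place_of(n,q):
            print(n,q,np.round(r["uv"]),round(r["confidence"],2))
E
```

```text
pics
{'clock': 0.0, 'qpos': array([ 1.13320209,  0.62933787,  0.03843647,  1.51834924, -0.02701232,
        0.99633357, -0.01999926]), 'qd': array([ 0.00022421, -0.00051607,  0.00221623,  0.00080216, -0.00094757,
        0.0012386 , -0.00164059]), 'tau': array([-1.67873446e-05, -5.63403404e+01,  1.22604780e+00, -1.93448710e+01,
        1.09064006e-02,  1.05880393e-02,  4.75475105e-06]), 'eef_pos': array([ 235.95072197, -605.01278213,  241.40034031]), 'tool_rot': array([-3.13968236e+00,  1.11087072e-05,  3.71793145e-01]), 'force': array([-0.8105438 , -0.56414251, -0.12789626]), 'torque': array([ 0.06038107,  0.02325704, -0.02596429]), 'width': 85.18502945913345} 11.0
scene [[-0.115, 0.806, -0.581, 1114.856], [0.993, 0.099, -0.059, -152.509], [0.01, -0.584, -0.812, 933.52], [0.0, 0.0, 0.0, 1.0]] [[385.1, 0.0, 317.8], [0.0, 385.1, 197.3], [0.0, 0.0, 1.0]]
scene pendant [322. 157.] 0.9
scene pendant [470. 180.] 0.84
scene pendant [459. 246.] 0.62
scene pendant_handle [461. 232.] 0.9
scene pendant_handle [486. 175.] 0.85
scene pendant_handle [319. 161.] 0.68
scene selector_grip [465. 169.
[... 775 characters left out ...]
tor_grip [211. 280.] 0.63
side selector_grip [417. 220.] 0.5
side cradle [362. 195.] 0.93
side cradle [391. 167.] 0.83
side cradle [311. 223.] 0.82
side cradle_seat [310. 220.] 0.85
side cradle_seat [390. 166.] 0.73
side cradle_seat [358. 194.] 0.57
side cradle_seat [211. 282.] 0.49
side wheel [238. 243.] 0.75
side screwdriver [321. 272.] 0.88
wrist [[0.363, -0.88, -0.305, 315.053], [-0.932, -0.343, -0.119, -574.874], [-0.0, 0.327, -0.945, 373.165], [0.0, 0.0, 0.0, 1.0]] [[309.7, 0.0, 319.0], [0.0, 309.7, 197.9], [0.0, 0.0, 1.0]]
wrist pendant [88. 47.] 0.97
wrist pendant_handle [80. 25.] 0.71
wrist selector_grip [53. 83.] 0.62
wrist cradle [435.  63.] 0.69
wrist cradle_seat [438.  61.] 0.71
```

View pics/scene0.png

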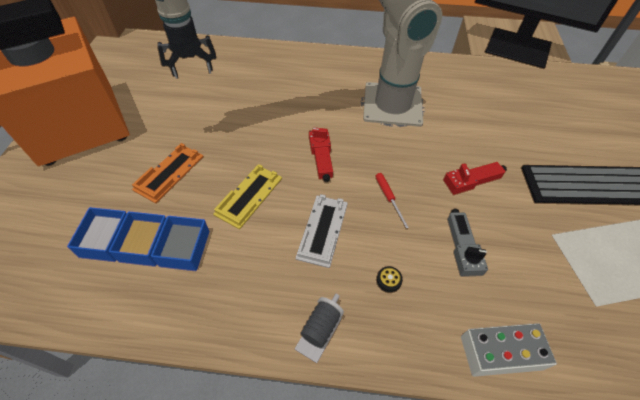

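View pics/side0.png

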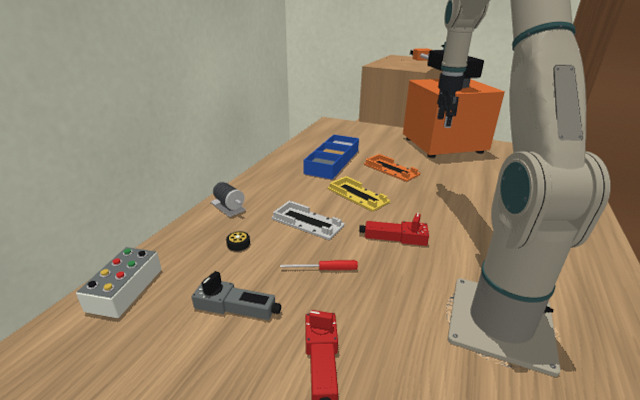

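Scene picture: candidates for the pendant are red (320,155), red (475,178) and grey (466,243). The grey one is meant. Candidates for the cradle are orange (168,172), yellow (248,195) and bare silver-grey (322,230); the last fits "aluminium". I'll measure both from depth and confirm in one enlarged crop.

```bash
cat > m.py <<'E'
from h import *
im=cv2.imread("pics/scene0.png")
a=cv2.resize(im[195:285,435:500],None,fx=5.5,fy=5.5,interpolation=cv2.INTER_CUBIC)
b=cv2.resize(im[185:275,285:360],None,fx=5.5,fy=5.5,interpolation=cv2.INTER_CUBIC)
cv2.imwrite("pics/crop1.png",np.hstack([a,b]))
for cam,pu,cu in(("scene",(466,243),(322,230)),("side",(236,300),(308,219))):
    ctrl.get_image(cam); d=np.load(f"pics/{cam}0.npy")
    for q,u in(("pendant",pu),("cradle",cu)):
        r=min(ctrl.regions_of(cam,q),key=lambda r:np.hypot(*(np.array(r["uv"])-u)))
        m=r["region"];vs,us=np.nonzero(m);dd=d[vs,us];k=dd>0
        P=world(cam,np.c_[us,vs][k],dd[k]);
        print(cam,q,r["uv"],r["confidence"],m.sum(),"z pct",np.percentile(P[:,2],[2,25,50,75,98]).round())
        np.save(f"pics/{cam}_{q}.npy",P)
        T=P[(P[:,2]>8)&(P[:,2]<60)] if q=="pendant" else P[P[:,2]>6]
        (c,s,ang)=cv2.minAreaRect(T[:,:2].astype(np.float32));print("rect",np.round(c),np.round(s),ang)
    for q in("pendant_handle","selector_grip","cradle_seat","pendant"):
        for r in ctrl.place_of(cam,q):
            z={"pendant_handle":25,"selector_grip":66,"cradle_seat":10,"pendant":0}[q]
            print(cam,q,np.round(r["uv"],1),round(r["confidence"],2),world(cam,r["uv"],z=z).round(1))
E
python3 m.py
```

```text
scene pendant [464.8, 249.3] 0.82 1644 z pct [ 6. 32. 37. 40. 77.]
rect [555. 187.] [200.  65.] 11.097755432128906
scene cradle [326.0, 231.3] 0.86 2358 z pct [ 2. 10. 11. 13. 30.]
rect [ 559. -195.] [ 94. 217.] 81.0642318725586
scene pendant_handle [482.7 175.7] 0.97 [[322.3 270.7  25. ]]
scene pendant_handle [319.6 158.1] 0.94 [[ 312.9 -230.3   25. ]]
scene pendant_handle [460.9 236.5] 0.62 [[547.2 182.9  25. ]]
scene pendant_handle [392.9 279.5] 0.15 [[695.1  -0.9  25. ]]
scene selector_grip [474.5 257.4] 0.87 [[630.  195.7  66. ]]
scene selector_grip [318.9 128.1] 0.7 [[ 223.  -243.3   66. ]]
scene selector_grip [462.2 169.5] 0.53 [[341.5 194.6  66. ]]
scene cradle_seat [250.  192.2] 0.97 [[ 459.4 -422.1   10. ]]
scene cradle_seat [322.5 228.2] 0.87 [[ 557.5 -194.4   10. ]]
scene cradle_seat [168.5 170.7] 0.6 [[ 409.  -689.8   10. ]]
scene pendant [458.3 244. ] 0.95 [[556.6 182.6   0. ]]
scene pendant [470.8 178.3] 0.91 [[315.7 244.    0. ]]
scene pendant [322.9 159.3] 0.9 [[ 294.6 -221.4    0. ]]
side pendant [231.1, 302.7] 0.56 2496 z pct [-0. 22. 36. 39. 76.]
rect [553. 189.] 
[... 211 characters left out ...]
e pendant_handle [321.5 365.9] 0.72 [[312.3 272.5  25. ]]
side pendant_handle [247.6 298.2] 0.58 [[533.5 179.3  25. ]]
side selector_grip [210.7 282.3] 0.83 [[609.2 204.7  66. ]]
side selector_grip [414.7 221.5] 0.72 [[ 238.2 -232.    66. ]]
side selector_grip [321. 314.] 0.63 [[348.1 191.7  66. ]]
side cradle_seat [308.5 219.4] 0.93 [[ 554.9 -198.8   10. ]]
side cradle_seat [359.5 190.8] 0.77 [[ 466.9 -445.7   10. ]]
side cradle_seat [389.5 165.6] 0.58 [[ 421.2 -706.4   10. ]]
side pendant [318.2 362. ] 0.95 [[328.4 250.2   0. ]]
side pendant [237.7 309.8] 0.93 [[550.  198.5   0. ]]
side pendant [392.9 234.5] 0.83 [[ 295.6 -239.6    0. ]]
side pendant [319.7 272.4] 0.7 [[429.4   5.8   0. ]]
```

View pics/crop1.png

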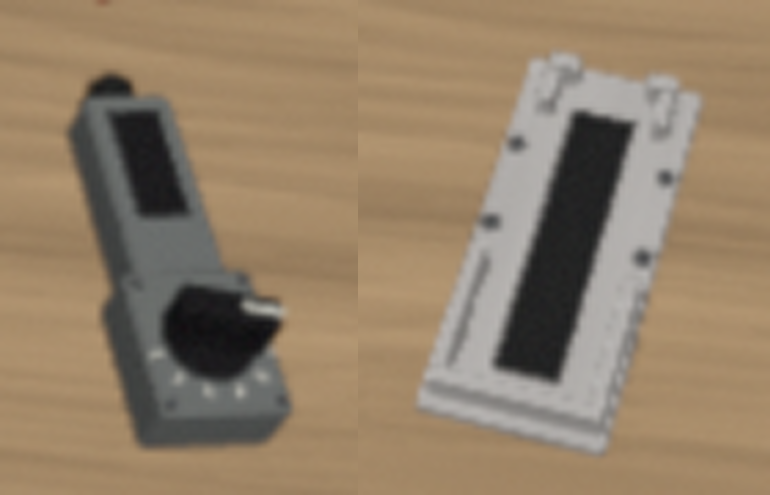

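The crop confirms it. The grey pendant has its stub towards the robot, and its pointer is on the +y end tick, so the selector is in the first position. The bare-metal cradle has its notch (two posts, crop ~(610,80)) towards the robot and its closed end away from it. I'm moving over the pendant.

Request:
{"fn": "send_rows", "kwargs": {
  "rows": [
    {"x":3,"y":2.8,"roll":-4},
    {"x":6,"y":5.6,"roll":-9},
    {"x":9,"y":8.4,"roll":-9},
    {"x":12,"y":11.2,"roll":-9},
    {"x":15,"y":14,"roll":-9}
  ]
}}

```text
$.rows[0]: bad value
```

Request:
{"fn": "send_rows", "kwargs": {
  "rows": [
    {"x":2,"y":3.5},
    {"x":4,"y":7},
    {"x":6,"y":10.5},
    {"x":8,"y":14},
    {"x":9,"y":18}
  ]
}}

```text
$.rows[0]: bad value
```

Request:
{"fn": "send_rows", "kwargs": {
  "rows": [
    {"x":1,"y":4},
    {"x":2,"y":8},
    {"x":3,"y":12},
    {"x":4,"y":16},
    {"x":5,"y":20}
  ]
}}

```text
$.rows[0]: bad value
```

Request:
{"fn": "send_rows", "kwargs": {
  "rows": [
    {"x":0,"y":4},
    {"x":0,"y":8},
    {"x":0,"y":12},
    {"x":0,"y":16},
    {"x":0,"y":20}
  ]
}}

```text
$.rows[0]: bad value
```

Request:
{"fn": "send_rows", "kwargs": {
  "rows": [
    {"x":0,"y":3},
    {"x":0,"y":6},
    {"x":0,"y":6},
    {"x":0,"y":6}
  ]
}}

```text
$.rows[0]: bad value
```

Request:
{"fn": "send_rows", "kwargs": {
  "rows": [
    {"x":3,"y":2.8,"z":0,"roll":-4,"claw":0},
    {"x":6,"y":5.6,"z":0,"roll":-9,"claw":0},
    {"x":9,"y":8.4,"z":0,"roll":-9,"claw":0},
    {"x":12,"y":11.2,"z":0,"roll":-9,"claw":0},
    {"x":15,"y":14,"z":0,"roll":-9,"claw":0}
  ]
}}

```text
clock: 2.32
eef_pos: [387.4, -464.2, 242.5]
tool_rot: [3.141, -0.0, 0.214]
force: [0.4, -0.9, -0.3]
width: 85.3
```

Request:
{"fn": "send_rows", "kwargs": {
  "rows": [
    {"x":2,"y":3.5,"z":0,"roll":0,"claw":0},
    {"x":4,"y":7,"z":0,"roll":0,"claw":0},
    {"x":6,"y":10.5,"z":0,"roll":0,"claw":0},
    {"x":8,"y":14,"z":0,"roll":0,"claw":0},
    {"x":9,"y":18,"z":0,"roll":0,"claw":0}
  ]
}}

```text
clock: 2.73
eef_pos: [478.7, -284.3, 242.5]
tool_rot: [3.14, -0.002, 0.215]
force: [0.9, 0.2, 0.5]
width: 85.2
```

Request:
{"fn": "send_rows", "kwargs": {
  "rows": [
    {"x":1,"y":4,"z":0,"roll":0,"claw":0},
    {"x":2,"y":8,"z":0,"roll":0,"claw":0},
    {"x":3,"y":12,"z":0,"roll":0,"claw":0},
    {"x":4,"y":16,"z":0,"roll":0,"claw":0},
    {"x":5,"y":20,"z":0,"roll":0,"claw":0}
  ]
}}

```text
clock: 3.15
eef_pos: [526.5, -83.6, 242.6]
tool_rot: [3.141, -0.001, 0.215]
force: [1.1, -0.4, -0.2]
width: 85.7
```

Request:
{"fn": "send_rows", "kwargs": {
  "rows": [
    {"x":0,"y":4,"z":0,"roll":0,"claw":0},
    {"x":0,"y":8,"z":0,"roll":0,"claw":0},
    {"x":0,"y":12,"z":0,"roll":0,"claw":0},
    {"x":0,"y":16,"z":0,"roll":0,"claw":0},
    {"x":0,"y":20,"z":0,"roll":0,"claw":0}
  ]
}}

```text
clock: 3.57
eef_pos: [526.0, 116.4, 242.6]
tool_rot: [3.142, -0.001, 0.215]
force: [0.5, 0.2, 0.4]
width: 85.6
```

Request:
{"fn": "send_rows", "kwargs": {
  "rows": [
    {"x":0,"y":3,"z":0,"roll":0,"claw":0},
    {"x":0,"y":6,"z":0,"roll":0,"claw":0},
    {"x":0,"y":6,"z":0,"roll":0,"claw":0},
    {"x":0,"y":6,"z":0,"roll":0,"claw":0}
  ]
}}

```text
clock: 3.9
eef_pos: [525.8, 176.8, 242.2]
tool_rot: [-3.141, -0.0, 0.219]
force: [0.7, 0.1, 0.2]
width: 85.3
```

```bash
cat > pen.py <<'E'
from h import *
s=ctrl.read_state();print(s["clock"],s["eef_pos"].round(1),s["tool_rot"].round(3))
im,d=ctrl.get_image("wrist");cv2.imwrite("pics/w1.png",im)
r=ctrl.regions_of("wrist","pendant")
for q in r: print(q["uv"],q["confidence"],q["region"].sum())
m=r[0]["region"];vs,us=np.nonzero(m);dd=d[vs,us];k=dd>0
P=world("wrist",np.c_[us,vs][k],dd[k]);print(np.percentile(P[:,2],[2,25,50,75,98]).round(1))
for a,b in((8,60),(33,37.6),(38,43)):
    Q=P[(P[:,2]>a)&(P[:,2]<b)]
    if len(Q)>20: print(a,b,len(Q),cv2.minAreaRect(Q[:,:2].astype(np.float32)))
for q,z in(("pendant_handle",25),("selector_grip",66),("pendant",0)):
    for r in ctrl.place_of("wrist",q)[:2]: print(q,np.round(r["uv"]),round(r["confidence"],2),world("wrist",r["uv"],z=z).round(1))
np.save("pics/penP.npy",P)
# fit: T-shaped outline vs the top points (handle z 36, head z 40), soft IoU by raster
from scipy.optimize import minimize
for nm,P in(("wrist",P),("scene",np.load("pics/scene_pendant.npy")),("side",np.load("pics/side_pendant.npy"))):
    Q=P[(P[:,2]>30)&(P[:,2]<46),:2]
    def cost(v):
        c,s_=np.cos(v[2]),np.sin(v[2]);x,y=((Q-v[:2])@np.array([[c,-s_],[s_,c]])).T
        f=lambda x0,x1,h:np.maximum(np.maximum(x0-x,x-x1),abs(y)-h)
        o=np.minimum(f(-90,16,23),f(14,90,32))
        e=[np.percentile(x,.7)+90,np.percentile(x,99.3)-90]
        return np.mean(np.maximum(o,0))*20+.3*sum(abs(t) for t in e)
    best=min((minimize(cost,[555,186,a],method="Nelder-Mead",options=dict(initial_simplex=[[555,186,a],[562,186,a],[555,193,a],[555,186,a+.06]])) for a in(.15,.22)),key=lambda r:r.fun)
    print(nm,best.x.round(3),best.fun)
E
python3 pen.py
```

```text
3.9 [525.8 176.8 242.2] [-3.141 -0.     0.219]
[312.4, 120.3] 0.96 7906
[267.2, 287.9] 0.7 3554
[519.7, 305.2] 0.57 455
[554.3, 195.4] 0.54 5872
[27.6 35.3 37.2 39.8 75.8]
8 60 7066 ((554.041748046875, 187.2840118408203), (197.81614685058594, 64.00450134277344), 8.56257152557373)
33 37.6 3703 ((563.0831298828125, 188.6453399658203), (179.5296173095703, 64.00450134277344), 8.56257152557373)
38 43 2295 ((587.2549438476562, 192.29043579101562), (128.2127227783203, 61.961814880371094), 8.779377937316895)
pendant_handle [220. 297.] 0.93 [[311.6 273.3  25. ]]
pendant_handle [508. 330.] 0.93 [[ 315.2 -222.8   25. ]]
selector_grip [317.  86.] 0.79 [[616.9 193.9  66. ]]
selector_grip [268. 309.] 0.58 [[345.2 199.9  66. ]]
pendant [241. 288.] 0.9 [[318.2 248.2   0. ]]
pendant [312. 132.] 0.68 [[563.1 188.6   0. ]]
wrist [5.62480e+02 1.87945e+02 1.53000e-01] 1.370096435697992
scene [5.63161e+02 1.90679e+02 1.66000e-01] 2.075208466347113
side [5.58725e+02 1.92268e+02 1.62000e-01] 1.756972510098676
```

View pics/w1.png

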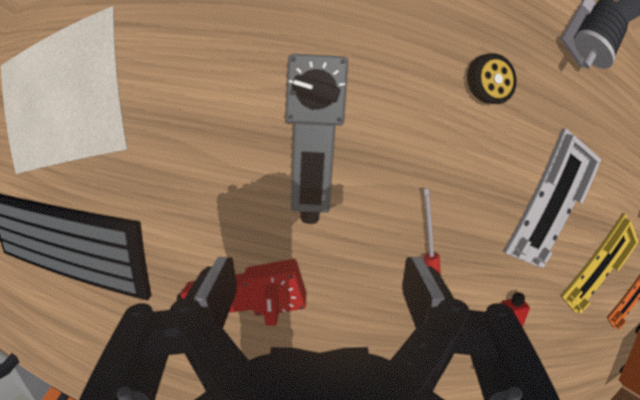

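The pendant lies at (562.5, 188), yaw about 9°, with all heights as expected. The wrist picture shows it at (312,130) with the pointer at the left end tick, the first position. I'm descending to the handle.

Request:
{"fn": "send_rows", "kwargs": {
  "rows": [
    {"x":0.7,"y":0.7,"z":-4,"roll":-3.6,"claw":0},
    {"x":0.7,"y":0.7,"z":-8,"roll":-3.6,"claw":0},
    {"x":0.7,"y":0.7,"z":-12,"roll":-3.6,"claw":0},
    {"x":0.7,"y":0.7,"z":-16,"roll":-3.6,"claw":0},
    {"x":0.7,"y":0.7,"z":-19,"roll":-3.6,"claw":0}
  ]
}}

```text
clock: 4.57
eef_pos: [532.3, 179.8, 49.7]
tool_rot: [3.141, 0.002, 0.15]
force: [-0.2, 0.3, 0.3]
width: 85.3
```

Request:
{"fn": "send_rows", "kwargs": {
  "rows": [
    {"x":0,"y":0,"z":-1.5,"roll":0,"claw":0},
    {"x":0,"y":0,"z":-2.8,"roll":0,"claw":0},
    {"x":0,"y":0,"z":-3.4,"roll":0,"claw":0},
    {"x":0,"y":0,"z":-3.4,"roll":0,"claw":0}
  ]
}}

```text
clock: 4.9
eef_pos: [533.0, 180.7, 17.6]
tool_rot: [3.141, 0.001, 0.151]
force: [0.2, 0.4, -0.2]
width: 85.3
```

Request:
{"fn": "send_rows", "kwargs": {
  "rows": [
    {"x":0,"y":0,"z":0,"roll":0,"claw":0.3},
    {"x":0,"y":0,"z":0,"roll":0,"claw":0.5},
    {"x":0,"y":0,"z":0,"roll":0,"claw":0.7},
    {"x":0,"y":0,"z":0,"roll":0,"claw":1},
    {"x":0,"y":0,"z":0,"roll":0,"claw":1}
  ]
}}

```text
clock: 5.32
eef_pos: [534.2, 183.1, 20.2]
tool_rot: [-3.14, -0.003, 0.153]
force: [-1.8, 1.9, 8.0]
width: 45.3
```

Request:
{"fn": "send_rows", "kwargs": {
  "rows": [
    {"x":0,"y":0,"z":0,"roll":0,"claw":1},
    {"x":0,"y":0,"z":0,"roll":0,"claw":1},
    {"x":0,"y":0,"z":0,"roll":0,"claw":1},
    {"x":0,"y":0,"z":0,"roll":0,"claw":1}
  ]
}}

```text
clock: 5.65
eef_pos: [534.2, 183.1, 20.2]
tool_rot: [-3.14, -0.003, 0.153]
force: [-0.6, 2.2, 7.5]
width: 45.1
```

Request:
{"fn": "send_rows", "kwargs": {
  "rows": [
    {"x":0,"y":0,"z":1,"roll":0,"claw":1},
    {"x":0,"y":0,"z":3,"roll":0,"claw":1},
    {"x":0,"y":0,"z":6,"roll":0,"claw":1},
    {"x":0,"y":0,"z":9,"roll":0,"claw":1},
    {"x":0,"y":0,"z":11,"roll":0,"claw":1}
  ]
}}

```text
clock: 6.07
eef_pos: [533.4, 181.0, 131.1]
tool_rot: [3.141, -0.002, 0.151]
force: [-0.4, -0.3, -4.5]
width: 45.1
```

Request:
{"fn": "send_rows", "kwargs": {
  "rows": [
    {"x":0,"y":-2,"z":0,"roll":-2,"claw":1},
    {"x":0,"y":-5,"z":0,"roll":-5,"claw":1},
    {"x":0,"y":-8.5,"z":0,"roll":-8,"claw":1},
    {"x":0,"y":-12,"z":0,"roll":-11,"claw":1},
    {"x":0,"y":-15.5,"z":0,"roll":-14,"claw":1}
  ]
}}

```text
clock: 6.48
eef_pos: [532.1, 24.7, 128.8]
tool_rot: [3.141, 0.001, -0.095]
force: [0.2, -0.6, -3.6]
width: 44.9
```

Request:
{"fn": "send_rows", "kwargs": {
  "rows": [
    {"x":0,"y":-3.5,"z":0,"roll":-2,"claw":1},
    {"x":0,"y":-7,"z":0,"roll":-4,"claw":1},
    {"x":0,"y":-10.5,"z":0,"roll":-4,"claw":1},
    {"x":0,"y":-14,"z":0,"roll":-4,"claw":1},
    {"x":0,"y":-17,"z":0,"roll":-4,"claw":1}
  ]
}}

```text
clock: 6.9
eef_pos: [531.8, -146.7, 128.8]
tool_rot: [3.14, 0.001, -0.164]
force: [-0.4, 0.8, -4.4]
width: 45.0
```

Request:
{"fn": "send_rows", "kwargs": {
  "rows": [
    {"x":0,"y":-3,"z":0,"roll":0,"claw":1},
    {"x":0,"y":-5,"z":0,"roll":0,"claw":1},
    {"x":0,"y":-5,"z":0,"roll":0,"claw":1},
    {"x":0,"y":-5,"z":0,"roll":0,"claw":1}
  ]
}}

```text
clock: 7.23
eef_pos: [531.8, -195.5, 128.5]
tool_rot: [3.141, 0.001, -0.166]
force: [0.3, 0.0, -4.1]
width: 45.1
```

```bash
cat > fit.py <<'E'
from h import *
from scipy.optimize import minimize
s=ctrl.read_state();print(s["clock"],s["eef_pos"].round(1),s["tool_rot"].round(3))
def reg(cam,q,near=None):
    im,d=ctrl.get_image(cam);
    for r in ctrl.regions_of(cam,q):
        vs,us=np.nonzero(r["region"]);dd=d[vs,us];k=dd>0
        if k.sum()<50: continue
        P=world(cam,np.c_[us,vs][k],dd[k]);c=np.median(P,0)
        if np.hypot(*(c[:2]-[560,-195]))<60: return P,im,r["confidence"]
    return None,im,0
for cam in("scene","side","wrist"):
    P,im,cf=reg(cam,"pendant");cv2.imwrite(f"pics/{cam}2.png",im)
    if P is None: print(cam,"none");continue
    z=P[:,2];print(cam,cf,len(P),np.percentile(z,[2,25,50,75,98]).round(1))
    top=np.median(z);Q0=P[(abs(z-top)<12)]
    np.save(f"pics/{cam}_p2.npy",P)
    Q=Q0[:,:2]
    def cost(v):
        c,s_=np.cos(v[2]),np.sin(v[2]);x,y=((Q-v[:2])@np.array([[c,-s_],[s_,c]])).T
        f=lambda x0,x1,h:np.maximum(np.maximum(x0-x,x-x1),abs(y)-h)
        o=np.minimum(f(-90,16,23),f(14,90,32))
        e=[np.percentile(x,.7)+90,np.percentile(x,99.3)-90]
        return np.mean(np.maximum(o,0))*20+.3*sum(abs(t) for t in e)
    best=min((minimize(cost,[560,-195,a],method="Nelder-Mead",options=dict(initial_simplex=[[560,-195,a],[567,-195,a],[560,-188,a],[560,-195,a+.06]])) for a in(-.12,-.2)),key=lambda r:r.fun)
    v=best.x;c,s_=np.cos(v[2]),np.sin(v[2]);x=((Q-v[:2])@np.array([[c,-s_],[s_,c]]))[:,0];zz=Q0[:,2]
    print("pose",v.round(3),round(best.fun,2),"handle top z",np.median(zz[(x<-60)]).round(1),"head top z",np.median(zz[x>60]).round(1), "x range",np.percentile(x,[.7,99.3]).round(1))
E
python3 fit.py
```

```text
7.2333 [ 531.8 -195.5  128.5] [ 3.141e+00  1.000e-03 -1.660e-01]
scene 0.56 1180 [118.9 144.3 147.1 151.4 185.3]
pose [ 5.63842e+02 -2.01526e+02 -7.10000e-02] 11.14 handle top z nan head top z 148.0 x range [-54.6  88.9]
side 0.73 1059 [109.8 126.2 140.8 147.  183. ]
pose [ 5.53009e+02 -1.91998e+02 -1.61000e-01] 11.85 handle top z 139.1 head top z 144.9 x range [-99.2  95.5]
wrist 0.62 47383 [142.  144.  146.7 152.2 183.7]
pose [ 5.63110e+02 -1.96094e+02 -1.39000e-01] 7.59 handle top z 143.9 head top z 146.8 x range [-66.6  88.2]
  return _methods._mean(a, axis=axis, dtype=dtype,
  ret = ret.dtype.type(ret / rcount)
```

The pendant is in hand and level, held at its local x of about -29 mm. Before lowering I'm stepping aside so the wrist camera can measure the cradle unobstructed.

Request:
{"fn": "send_rows", "kwargs": {
  "rows": [
    {"x":0,"y":3.5,"z":1,"roll":0,"claw":1},
    {"x":0,"y":7,"z":2,"roll":0,"claw":1},
    {"x":0,"y":10.5,"z":4,"roll":0,"claw":1},
    {"x":0,"y":14,"z":6,"roll":0,"claw":1},
    {"x":0,"y":15,"z":7,"roll":0,"claw":1}
  ]
}}

```text
clock: 7.95
eef_pos: [533.9, -35.1, 200.2]
tool_rot: [-3.136, -0.001, -0.153]
force: [0.6, 1.1, -5.1]
width: 44.7
```

Request:
{"fn": "send_rows", "kwargs": {
  "rows": [
    {"x":0,"y":0,"z":0,"roll":0,"claw":1},
    {"x":0,"y":0,"z":0,"roll":0,"claw":1}
  ]
}}

```text
clock: 8.12
eef_pos: [533.5, -42.1, 199.0]
tool_rot: [-3.141, -0.001, -0.159]
force: [-0.5, -0.3, -5.4]
width: 45.1
```

```bash
cat > cr.py <<'E'
from h import *
s=ctrl.read_state();print(s["clock"],s["eef_pos"].round(1),s["tool_rot"].round(3))
im,d=ctrl.get_image("wrist");cv2.imwrite("pics/w3.png",im)
for r in ctrl.regions_of("wrist","cradle"):
    vs,us=np.nonzero(r["region"]);dd=d[vs,us];k=dd>0
    if k.sum()<50: continue
    P=world("wrist",np.c_[us,vs][k],dd[k]);c=np.median(P,0);print(r["uv"],r["confidence"],k.sum(),c.round())
    if np.hypot(*(c[:2]-[558,-195]))>40: continue
    print("z",np.percentile(P[:,2],[1,10,50,90,99]).round(1))
    for a,b in((4,14),(4,40),(22,40)):
        Q=P[(P[:,2]>a)&(P[:,2]<b),:2].astype(np.float32);print(a,b,len(Q),cv2.minAreaRect(Q))
    np.save("pics/crP.npy",P)
for r in ctrl.place_of("wrist","cradle_seat"): print(r["uv"],r["confidence"],world("wrist",r["uv"],z=10).round(1))
E
python3 cr.py
```

```text
8.1167 [533.5 -42.1 199. ] [-3.141e+00 -1.000e-03 -1.590e-01]
[446.1, 125.0] 0.88 14541 [ 566. -194.    9.]
z [ 3.   7.3  8.6 25.2 27. ]
4 14 11591 ((557.1996459960938, -196.836669921875), (94.92326354980469, 214.64535522460938), 81.18814086914062)
4 40 14341 ((557.1996459960938, -196.836669921875), (94.92326354980469, 214.64535522460938), 81.18814086914062)
22 40 2045 ((557.3929443359375, -196.77664184570312), (88.59095764160156, 202.84609985351562), 80.96271514892578)
[635.8, 230.2] 0.7 174 [ 341. -619.    9.]
[585.0, 179.6] 0.55 6141 [ 474. -418.    9.]
[451.2, 132.1] 0.96 [[ 558.1 -195.7   10. ]]
[584.9, 186.1] 0.57 [[ 461.5 -422.9   10. ]]
```

View pics/w3.png

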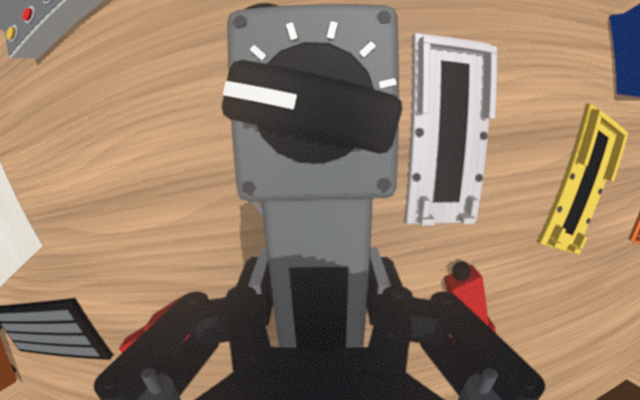

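```bash
python3 - <<'E'
from h import *
s=ctrl.read_state();p=s["eef_pos"];print(s["clock"],p.round(1),s["tool_rot"].round(3))
im,d=ctrl.get_image("wrist");vs,us=np.nonzero((d>0)&(d<200));P=world("wrist",np.c_[us,vs],d[vs,us])
k=(abs(P[:,2]-(p[2]+18))<14)&(us>215)&(us<410)&(vs<260);P=P[k]
y=s["tool_rot"][2];c,n=np.cos(y),np.sin(y);L=(P[:,:2]-p[:2])@np.array([[c,-n],[n,c]])
for i in range(10,130,4):
    m=(L[:,0]>i)&(L[:,0]<i+4)
    if m.sum()>5:print(i,m.sum(),np.percentile(L[m,1],[1,99]).round(1),np.median(P[m,2]).round(1))
print("front edge",np.percentile(L[:,0],99.8), "max",L[:,0].max())
h=np.abs(L[:,1])>26;print("head back edge",np.percentile(L[h,0],[.3,1,2]).round(1))
E
```

```text
8.2667 [532.4 -44.9 197.7] [ 3.141e+00  1.000e-03 -1.640e-01]
10 57 [-28.8  28.7] 203.2
14 350 [-22.   23.1] 212.2
18 853 [-21.9  22.4] 212.4
22 863 [-21.6  22.3] 212.4
26 927 [-21.3  22.9] 212.3
30 940 [-21.   22.8] 212.3
34 977 [-21.2  22.9] 212.2
38 1027 [-21.8  23. ] 212.2
42 827 [-22.6  30. ] 212.8
46 1428 [-29.1  31.6] 216.1
50 1640 [-29.4  31.9] 216.2
54 1673 [-29.2  32.1] 216.1
58 1566 [-29.3  32.3] 216.2
62 1516 [-29.4  32.1] 217.2
66 1156 [-29.1  32.3] 220.6
70 630 [-29.4  32.8] 219.9
74 110 [19.5 33.2] 215.9
82 21 [-29.2 -24.8] 215.5
86 390 [-29.6  -9.2] 216.6
90 923 [-28.9   6.3] 220.5
94 1438 [-28.4  32.3] 220.4
98 1750 [-28.2  32.9] 216.7
102 1705 [-28.1  32.9] 215.8
106 1776 [-28.1  32.9] 215.7
110 1765 [-27.9  33.3] 215.7
114 1577 [-27.5  32.7] 215.4
118 358 [-26.9  29.6] 214.1
front edge 119.33460487775636 max 120.58134576269025
head back edge [11.1 12.3 45.7]
```

Request:
{"fn": "send_rows", "kwargs": {
  "rows": [
    {"x":-0.2,"y":-3.5,"z":0,"roll":0,"claw":1},
    {"x":-0.4,"y":-7,"z":-1,"roll":0,"claw":1},
    {"x":-0.4,"y":-10.5,"z":-3,"roll":0,"claw":1},
    {"x":-0.4,"y":-13.5,"z":-5,"roll":0,"claw":1},
    {"x":-0.4,"y":-14.8,"z":-8,"roll":0,"claw":1}
  ]
}}

```text
clock: 8.73
eef_pos: [529.3, -199.8, 118.7]
tool_rot: [3.137, -0.005, -0.17]
force: [1.0, -1.1, -4.6]
width: 45.1
```

Request:
{"fn": "send_rows", "kwargs": {
  "rows": [
    {"x":0,"y":0,"z":-3,"roll":0,"claw":1},
    {"x":0,"y":0,"z":-5.2,"roll":0,"claw":1},
    {"x":0,"y":0,"z":-5.7,"roll":0,"claw":1},
    {"x":0,"y":0,"z":-5.7,"roll":0,"claw":1},
    {"x":0,"y":0,"z":-5.7,"roll":0,"claw":1}
  ]
}}

```text
clock: 9.15
eef_pos: [529.5, -192.2, 61.6]
tool_rot: [3.141, -0.0, -0.163]
force: [0.0, -1.0, -4.3]
width: 45.0
```

```bash
python3 - <<'E'
from h import *
s=ctrl.read_state();p=s["eef_pos"];print(s["clock"],p.round(1),s["tool_rot"].round(3))
a,_=ctrl.get_image("scene");b,_=ctrl.get_image("side")
a=cv2.resize(a[180:280,275:365],None,fx=4.4,fy=4.4,interpolation=cv2.INTER_CUBIC);b=cv2.resize(b[165:255,262:352],None,fx=4.4,fy=4.4*100/90,interpolation=cv2.INTER_CUBIC)
cv2.imwrite("pics/above.png",np.hstack([a,b]))
E
```

```text
9.15 [ 529.5 -192.2   61.6] [ 3.141 -0.    -0.163]
```

View pics/above.png

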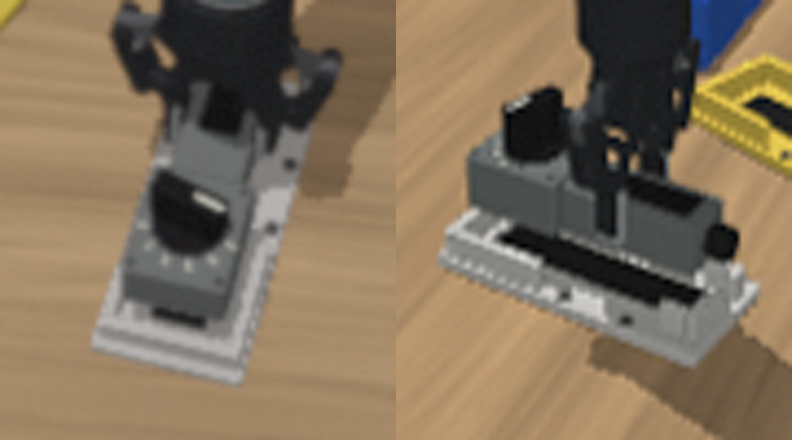

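The view shows the pendant about 30 mm above the cradle floor, aligned with it, with the stub over the notch. I'm lowering slowly while watching the force.

Request:
{"fn": "send_rows", "kwargs": {
  "rows": [
    {"x":-0.1,"y":-0.1,"z":-0.4,"roll":0,"claw":1},
    {"x":-0.1,"y":-0.1,"z":-0.8,"roll":0,"claw":1},
    {"x":-0.1,"y":-0.1,"z":-1.2,"roll":0,"claw":1},
    {"x":-0.1,"y":-0.1,"z":-1.5,"roll":0,"claw":1},
    {"x":-0.1,"y":-0.1,"z":-1.7,"roll":0,"claw":1}
  ]
}}

```text
clock: 9.67
eef_pos: [528.0, -192.5, 43.9]
tool_rot: [-3.142, 0.0, -0.162]
force: [-0.5, 1.4, -4.2]
width: 45.3
```

Request:
{"fn": "send_rows", "kwargs": {
  "rows": [
    {"x":0,"y":0,"z":-0.2,"roll":0,"claw":1},
    {"x":0,"y":0,"z":-0.4,"roll":0,"claw":1},
    {"x":0,"y":0,"z":-0.6,"roll":0,"claw":1},
    {"x":0,"y":0,"z":-0.8,"roll":0,"claw":1},
    {"x":0,"y":0,"z":-0.9,"roll":0,"claw":1}
  ]
}}

```text
clock: 10.08
eef_pos: [528.1, -192.6, 35.0]
tool_rot: [-3.142, 0.0, -0.162]
force: [0.7, 0.0, -4.6]
width: 44.6
```

Request:
{"fn": "send_rows", "kwargs": {
  "rows": [
    {"x":0,"y":0,"z":-0.1,"roll":0,"claw":1},
    {"x":0,"y":0,"z":-0.2,"roll":0,"claw":1},
    {"x":0,"y":0,"z":-0.3,"roll":0,"claw":1},
    {"x":0,"y":0,"z":-0.4,"roll":0,"claw":1},
    {"x":0,"y":0,"z":-0.4,"roll":0,"claw":1}
  ]
}}

```text
clock: 10.5
eef_pos: [528.1, -192.5, 31.2]
tool_rot: [-3.142, 0.0, -0.162]
force: [0.1, 0.1, -3.8]
width: 45.1
```

Request:
{"fn": "send_rows", "kwargs": {
  "rows": [
    {"x":0,"y":0,"z":-0.1,"roll":0,"claw":1},
    {"x":0,"y":0,"z":-0.2,"roll":0,"claw":1},
    {"x":0,"y":0,"z":-0.2,"roll":0,"claw":1}
  ]
}}

```text
clock: 10.75
eef_pos: [528.2, -192.6, 30.2]
tool_rot: [-3.142, -0.0, -0.162]
force: [-2.8, -0.2, 4.4]
width: 45.2
```

Contact came at TCP z = 30.2, exactly the expected seated height. Releasing and lifting clear.

Request:
{"fn": "send_rows", "kwargs": {
  "rows": [
    {"x":0,"y":0,"z":0,"roll":0,"claw":0.4},
    {"x":0,"y":0,"z":0,"roll":0,"claw":0.3},
    {"x":0,"y":0,"z":0,"roll":0,"claw":0.1},
    {"x":0,"y":0,"z":0,"roll":0,"claw":0},
    {"x":0,"y":0,"z":0,"roll":0,"claw":0}
  ]
}}

```text
clock: 11.17
eef_pos: [528.4, -192.6, 29.4]
tool_rot: [3.142, -0.0, -0.162]
force: [-0.6, -0.2, 0.0]
width: 85.6
```

Request:
{"fn": "send_rows", "kwargs": {
  "rows": [
    {"x":0,"y":0,"z":1,"roll":0,"claw":0},
    {"x":0,"y":0,"z":4,"roll":0,"claw":0},
    {"x":0,"y":0,"z":8,"roll":0,"claw":0},
    {"x":0,"y":0,"z":12,"roll":0,"claw":0},
    {"x":0,"y":0,"z":15,"roll":0,"claw":0}
  ]
}}

```text
clock: 11.58
eef_pos: [528.8, -192.9, 183.0]
tool_rot: [3.141, -0.003, -0.162]
force: [-0.2, -0.7, 0.2]
width: 85.5
```

Request:
{"fn": "send_rows", "kwargs": {
  "rows": [
    {"x":0,"y":0,"z":2,"roll":0,"claw":0},
    {"x":0,"y":0,"z":3,"roll":0,"claw":0},
    {"x":0,"y":0,"z":3,"roll":0,"claw":0}
  ]
}}

```text
clock: 11.83
eef_pos: [529.5, -193.1, 212.0]
tool_rot: [3.141, -0.005, -0.162]
force: [-0.1, 0.3, -0.5]
width: 85.2
```

```bash
cat > chk.py <<'E'
import sys
from h import *
s=ctrl.read_state();p=s["eef_pos"];print(s["clock"],p.round(1),s["tool_rot"].round(3),s["force"].round(1))
im,d=ctrl.get_image("wrist");cv2.imwrite(f"pics/{sys.argv[1]}.png",im)
c0=np.array([557.3,-196.8]);y=-.155;c,n=np.cos(y),np.sin(y)
vs,us=np.nonzero((d>0));P=world("wrist",np.c_[us,vs],d[vs,us]);L=(P[:,:2]-c0)@np.array([[c,-n],[n,c]]);z=P[:,2]
k=(abs(L[:,0])<115)&(abs(L[:,1])<48)&(z<110)
L,z=L[k],z[k]
def lev(x0,x1,y0=-15,y1=15):
    m=(L[:,0]>x0)&(L[:,0]<x1)&(L[:,1]>y0)&(L[:,1]<y1);return np.median(z[m]).round(1) if m.any() else None
print("handle z",[lev(a,a+10) for a in range(-85,10,15)],"head front z",lev(80,88),"L/R",lev(20,85,24,30),lev(20,85,-30,-24))
T=L[(z>36)&(z<56)];hd=T[(T[:,0]>20)]
print("head rect",cv2.minAreaRect(hd.astype(np.float32)),"x ext",np.percentile(T[:,0],[.3,99.7]).round(1))
b=L[(z>76)&(np.hypot(L[:,0]-52,L[:,1])<32)]
if len(b)>20:
    (cc,sz,an)=cv2.minAreaRect(b.astype(np.float32));print("bar",len(b),np.round(cc,1),np.round(sz,1),an)
for q in ctrl.place_of("wrist","selector_grip")[:2]: print("sel",np.round(q["uv"]),q["confidence"],world("wrist",q["uv"],z=76).round(1))
# world of selector by cradle
print("expected selector",c0+np.array([c*52,n*52]))
E
python3 chk.py w4
```

```text
11.8333 [ 529.5 -193.1  212. ] [ 3.141 -0.005 -0.162] [-0.1  0.3 -0.5]
handle z [np.float64(43.7), np.float64(43.9), np.float64(43.8), np.float64(43.9), np.float64(43.5), np.float64(43.3), np.float64(43.1)] head front z 46.8 L/R 47.0 46.7
head rect ((54.500938415527344, 1.8082256317138672), (69.2905502319336, 64.389404296875), 0.45675957202911377) x ext [-103.5   87.9]
bar 1014 [50.8  1.8] [46.  16.2] 76.96790313720703
sel [318. 100.] 0.95 [[ 606.8 -204.7   76. ]]
sel [ 92. 338.] 0.73 [[350.6 193.5  76. ]]
expected selector [ 608.6765996  -204.82776516]
```

View pics/w4.png

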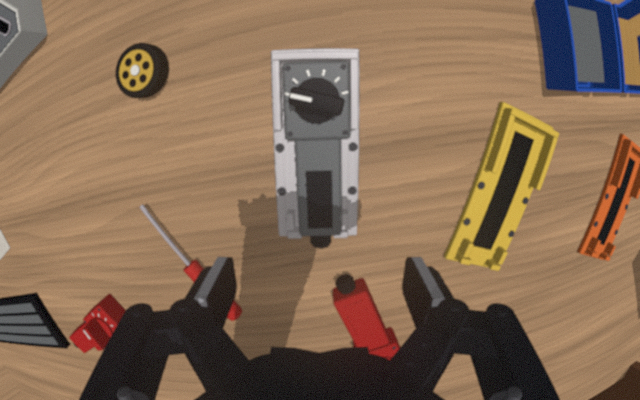

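The pendant reads level and home: handle top about 44 and head about 47, against a plate reading low by 1.5 mm, with the stub in the notch at (320,240). The bar stands at 77° from the cradle's x axis, where the nominal first position is 75°. Now I'm going above the selector and turning the jaws across the bar (tool yaw about 66.5°).

Request:
{"fn": "send_rows", "kwargs": {
  "rows": [
    {"x":2,"y":-0.3,"z":0,"roll":7,"claw":0},
    {"x":4,"y":-0.6,"z":0,"roll":14,"claw":0},
    {"x":6,"y":-0.9,"z":0,"roll":21,"claw":0},
    {"x":7.9,"y":-1.1,"z":0,"roll":28,"claw":0},
    {"x":7.9,"y":-1.1,"z":-1,"roll":35,"claw":0}
  ]
}}

```text
clock: 12.35
eef_pos: [611.0, -203.4, 198.2]
tool_rot: [3.14, -0.003, 0.456]
force: [0.7, -0.1, 1.0]
width: 85.7
```

Request:
{"fn": "send_rows", "kwargs": {
  "rows": [
    {"x":0,"y":0,"z":-1,"roll":7,"claw":0},
    {"x":0,"y":0,"z":-2,"roll":14,"claw":0},
    {"x":0,"y":0,"z":-3,"roll":21,"claw":0},
    {"x":0,"y":0,"z":-4,"roll":28,"claw":0},
    {"x":0,"y":0,"z":-5,"roll":35,"claw":0}
  ]
}}

```text
clock: 12.77
eef_pos: [605.6, -202.9, 146.1]
tool_rot: [-3.137, 0.0, 1.066]
force: [0.6, -0.4, 0.1]
width: 85.3
```

Request:
{"fn": "send_rows", "kwargs": {
  "rows": [
    {"x":0,"y":0,"z":0,"roll":6,"claw":0},
    {"x":0,"y":0,"z":0,"roll":6,"claw":0},
    {"x":0,"y":0,"z":0,"roll":6,"claw":0}
  ]
}}

```text
clock: 13.02
eef_pos: [606.1, -203.3, 147.3]
tool_rot: [-3.138, -0.0, 1.161]
force: [0.7, -0.2, -0.2]
width: 85.6
```

```bash
python3 chk.py w5; python3 -c "
from h import *
print(ctrl.read_state()['qpos'].round(2))"
```

```text
13.0167 [ 606.1 -203.3  147.3] [-3.138 -0.     1.161] [ 0.7 -0.2 -0.2]
handle z [np.float64(45.9), np.float64(46.3), np.float64(46.3), np.float64(46.3), np.float64(46.3), np.float64(45.9), np.float64(45.9)] head front z 49.9 L/R 50.0 49.8
head rect ((55.470890045166016, 2.032926559448242), (71.67878723144531, 64.16193389892578), 0.78096604347229) x ext [-102.1   90.4]
bar 1463 [52.6  1.9] [46.2 15.5] 75.97318267822266
sel [325. 215.] 0.89 [[ 611.3 -204.1   76. ]]
sel [ 73. 333.] 0.78 [[ 260.  -231.7   76. ]]
expected selector [ 608.6765996  -204.82776516]
[ 0.44  0.73 -0.26  1.63  0.24  0.82 -0.34]
```

Measured from close by, handle top is 46 and head 50, exactly home. The bar is at (609.6, -203), 67° in the world. Going down onto it.

Request:
{"fn": "send_rows", "kwargs": {
  "rows": [
    {"x":0.35,"y":0,"z":-2,"roll":0.6,"claw":0},
    {"x":0.35,"y":0,"z":-4.5,"roll":0.6,"claw":0},
    {"x":0.35,"y":0,"z":-6.8,"roll":0.6,"claw":0},
    {"x":0.35,"y":0,"z":-7.6,"roll":0.6,"claw":0},
    {"x":0.35,"y":0,"z":-7.6,"roll":0.6,"claw":0}
  ]
}}

```text
clock: 13.53
eef_pos: [609.0, -203.0, 71.2]
tool_rot: [-3.137, 0.001, 1.174]
force: [0.2, -0.4, 0.1]
width: 85.4
```

Request:
{"fn": "send_rows", "kwargs": {
  "rows": [
    {"x":0,"y":0,"z":0,"roll":0,"claw":0},
    {"x":0,"y":0,"z":0,"roll":0,"claw":0}
  ]
}}

```text
clock: 13.7
eef_pos: [611.8, -203.8, 74.8]
tool_rot: [3.139, -0.0, 1.174]
force: [-0.5, -0.5, 0.2]
width: 85.1
```

Request:
{"fn": "send_rows", "kwargs": {
  "rows": [
    {"x":0,"y":0,"z":0,"roll":0,"claw":0},
    {"x":0,"y":0,"z":0,"roll":0,"claw":0},
    {"x":0,"y":0,"z":0,"roll":0,"claw":0}
  ]
}}

```text
clock: 13.95
eef_pos: [611.2, -203.8, 74.3]
tool_rot: [3.14, -0.0, 1.174]
force: [-0.6, -0.6, 0.9]
width: 85.4
```

Request:
{"fn": "send_rows", "kwargs": {
  "rows": [
    {"x":-0.15,"y":0.05,"z":-0.2,"roll":0,"claw":0},
    {"x":-0.15,"y":0.05,"z":-0.4,"roll":0,"claw":0},
    {"x":-0.15,"y":0.05,"z":-0.4,"roll":0,"claw":0},
    {"x":-0.15,"y":0.05,"z":-0.4,"roll":0,"claw":0}
  ]
}}

```text
clock: 14.28
eef_pos: [608.9, -203.0, 69.1]
tool_rot: [-3.141, 0.0, 1.175]
force: [-0.2, -0.1, -0.1]
width: 85.3
```

Request:
{"fn": "send_rows", "kwargs": {
  "rows": [
    {"x":0,"y":0,"z":0,"roll":0,"claw":0.5},
    {"x":0,"y":0,"z":0,"roll":0,"claw":0.65},
    {"x":0,"y":0,"z":0,"roll":0,"claw":0.75},
    {"x":0,"y":0,"z":0,"roll":0,"claw":0.8},
    {"x":0,"y":0,"z":0,"roll":0,"claw":1}
  ]
}}

```text
clock: 14.7
eef_pos: [609.2, -203.1, 69.3]
tool_rot: [3.142, -0.0, 1.175]
force: [0.6, -0.6, -0.1]
width: 25.4
```

Request:
{"fn": "send_rows", "kwargs": {
  "rows": [
    {"x":0,"y":0,"z":0,"roll":0,"claw":1},
    {"x":0,"y":0,"z":0,"roll":0,"claw":1},
    {"x":0,"y":0,"z":0,"roll":0,"claw":1}
  ]
}}

```text
clock: 14.95
eef_pos: [609.4, -203.2, 69.5]
tool_rot: [3.141, -0.0, 1.175]
force: [-0.6, -0.1, 1.9]
width: 14.9
```

The bar is gripped (width 14.9). First click: 30° clockwise.

Request:
{"fn": "send_rows", "kwargs": {
  "rows": [
    {"x":0,"y":0,"z":0,"roll":-6,"claw":1},
    {"x":0,"y":0,"z":0,"roll":-12,"claw":1},
    {"x":0,"y":0,"z":0,"roll":-18,"claw":1},
    {"x":0,"y":0,"z":0,"roll":-24,"claw":1},
    {"x":0,"y":0,"z":0,"roll":-30,"claw":1}
  ]
}}

```text
clock: 15.37
eef_pos: [609.5, -203.7, 69.5]
tool_rot: [3.14, -0.0, 0.646]
force: [-0.7, -1.1, 0.4]
width: 15.3
```

Request:
{"fn": "send_rows", "kwargs": {
  "rows": [
    {"x":0,"y":0,"z":0,"roll":0,"claw":1},
    {"x":0,"y":0,"z":0,"roll":0,"claw":1},
    {"x":0,"y":0,"z":0,"roll":0,"claw":1},
    {"x":0,"y":0,"z":0,"roll":0,"claw":1}
  ]
}}

```text
clock: 15.7
eef_pos: [609.6, -202.8, 69.5]
tool_rot: [3.141, -0.001, 0.653]
force: [1.9, 0.0, 1.4]
width: 15.0
```

Forces stay low. Second and third clicks.

Request:
{"fn": "send_rows", "kwargs": {
  "rows": [
    {"x":0,"y":0,"z":0,"roll":-6,"claw":1},
    {"x":0,"y":0,"z":0,"roll":-12,"claw":1},
    {"x":0,"y":0,"z":0,"roll":-18,"claw":1},
    {"x":0,"y":0,"z":0,"roll":-24,"claw":1},
    {"x":0,"y":0,"z":0,"roll":-30,"claw":1}
  ]
}}

```text
clock: 16.12
eef_pos: [609.5, -203.6, 69.5]
tool_rot: [3.141, -0.001, 0.124]
force: [0.8, -1.1, 0.5]
width: 15.1
```

Request:
{"fn": "send_rows", "kwargs": {
  "rows": [
    {"x":0,"y":0,"z":0,"roll":0,"claw":1},
    {"x":0,"y":0,"z":0,"roll":0,"claw":1},
    {"x":0,"y":0,"z":0,"roll":0,"claw":1},
    {"x":0,"y":0,"z":0,"roll":0,"claw":1}
  ]
}}

```text
clock: 16.45
eef_pos: [609.5, -203.0, 69.5]
tool_rot: [-3.141, -0.001, 0.13]
force: [1.0, 1.0, 3.5]
width: 15.0
```

Request:
{"fn": "send_rows", "kwargs": {
  "rows": [
    {"x":0,"y":0,"z":0,"roll":-6,"claw":1},
    {"x":0,"y":0,"z":0,"roll":-12,"claw":1},
    {"x":0,"y":0,"z":0,"roll":-18,"claw":1},
    {"x":0,"y":0,"z":0,"roll":-24,"claw":1},
    {"x":0,"y":0,"z":0,"roll":-30,"claw":1}
  ]
}}

```text
clock: 16.87
eef_pos: [609.3, -203.7, 69.5]
tool_rot: [3.141, -0.001, -0.4]
force: [1.5, -1.0, 2.0]
width: 15.3
```

Request:
{"fn": "send_rows", "kwargs": {
  "rows": [
    {"x":0,"y":0,"z":0,"roll":0,"claw":1},
    {"x":0,"y":0,"z":0,"roll":0,"claw":1},
    {"x":0,"y":0,"z":0,"roll":0,"claw":1},
    {"x":0,"y":0,"z":0,"roll":0,"claw":1}
  ]
}}

```text
clock: 17.2
eef_pos: [609.3, -203.3, 69.5]
tool_rot: [-3.141, -0.0, -0.394]
force: [1.3, -0.1, 3.4]
width: 14.8
```

Fourth click to the fifth position, then open and lift.

Request:
{"fn": "send_rows", "kwargs": {
  "rows": [
    {"x":0,"y":0,"z":0,"roll":-6,"claw":1},
    {"x":0,"y":0,"z":0,"roll":-12,"claw":1},
    {"x":0,"y":0,"z":0,"roll":-18,"claw":1},
    {"x":0,"y":0,"z":0,"roll":-24,"claw":1},
    {"x":0,"y":0,"z":0,"roll":-30,"claw":1}
  ]
}}

```text
clock: 17.62
eef_pos: [609.0, -203.8, 69.5]
tool_rot: [3.141, -0.001, -0.923]
force: [0.5, -1.9, 4.0]
width: 14.7
```

Request:
{"fn": "send_rows", "kwargs": {
  "rows": [
    {"x":0,"y":0,"z":0,"roll":0,"claw":1},
    {"x":0,"y":0,"z":0,"roll":0,"claw":1},
    {"x":0,"y":0,"z":0,"roll":0,"claw":1},
    {"x":0,"y":0,"z":0,"roll":0,"claw":1}
  ]
}}

```text
clock: 17.95
eef_pos: [609.1, -203.3, 69.5]
tool_rot: [-3.142, -0.0, -0.918]
force: [1.0, -0.3, 6.2]
width: 15.0
```

Request:
{"fn": "send_rows", "kwargs": {
  "rows": [
    {"x":0,"y":0,"z":0,"roll":0,"claw":0.7},
    {"x":0,"y":0,"z":0,"roll":0,"claw":0.5},
    {"x":0,"y":0,"z":0,"roll":0,"claw":0.2},
    {"x":0,"y":0,"z":0,"roll":0,"claw":0},
    {"x":0,"y":0,"z":0,"roll":0,"claw":0}
  ]
}}

```text
clock: 18.37
eef_pos: [608.8, -202.8, 68.9]
tool_rot: [3.141, 0.001, -0.919]
force: [-0.5, -0.6, 0.3]
width: 72.8
```

Request:
{"fn": "send_rows", "kwargs": {
  "rows": [
    {"x":0,"y":0,"z":1,"roll":0,"claw":0},
    {"x":0,"y":0,"z":4,"roll":0,"claw":0},
    {"x":0,"y":0,"z":8,"roll":0,"claw":0},
    {"x":-1,"y":0,"z":11,"roll":0,"claw":0},
    {"x":-3,"y":0,"z":13,"roll":0,"claw":0}
  ]
}}

```text
clock: 18.78
eef_pos: [582.3, -203.5, 203.3]
tool_rot: [-3.137, -0.006, -0.918]
force: [0.3, 0.5, 0.8]
width: 85.1
```

Request:
{"fn": "send_rows", "kwargs": {
  "rows": [
    {"x":-3,"y":0,"z":0,"roll":6,"claw":0},
    {"x":-5,"y":0,"z":0,"roll":12,"claw":0},
    {"x":-5,"y":0,"z":0,"roll":18,"claw":0},
    {"x":-5,"y":0,"z":0,"roll":24,"claw":0},
    {"x":-5,"y":0,"z":0,"roll":24,"claw":0}
  ]
}}

```text
clock: 19.2
eef_pos: [529.0, -203.3, 200.5]
tool_rot: [-3.141, -0.001, -0.499]
force: [0.7, -0.1, -0.1]
width: 85.5
```

```bash
python3 chk.py w6; python3 - <<'E'
import cv2
im=cv2.imread("pics/w6.png");cv2.imwrite("pics/w6c.png",cv2.resize(im[0:270,180:480],None,fx=2.2,fy=2.2))
E
```

```text
19.2 [ 529.  -203.3  200.5] [-3.141e+00 -1.000e-03 -4.990e-01] [ 0.7 -0.1 -0.1]
handle z [np.float64(45.3), np.float64(45.4), np.float64(45.5), np.float64(45.5), np.float64(45.3), np.float64(44.9), np.float64(45.0)] head front z 49.0 L/R 49.0 48.4
head rect ((55.17052459716797, 1.6102485656738281), (64.90949249267578, 70.77632141113281), 89.20167541503906) x ext [-103.8   89.5]
bar 1113 [52.   1.8] [16.9 46.6] 44.56002426147461
sel [159. 393.] 0.89 [[363.5 176.9  76. ]]
expected selector [ 608.6765996  -204.82776516]
```

View pics/w6c.png

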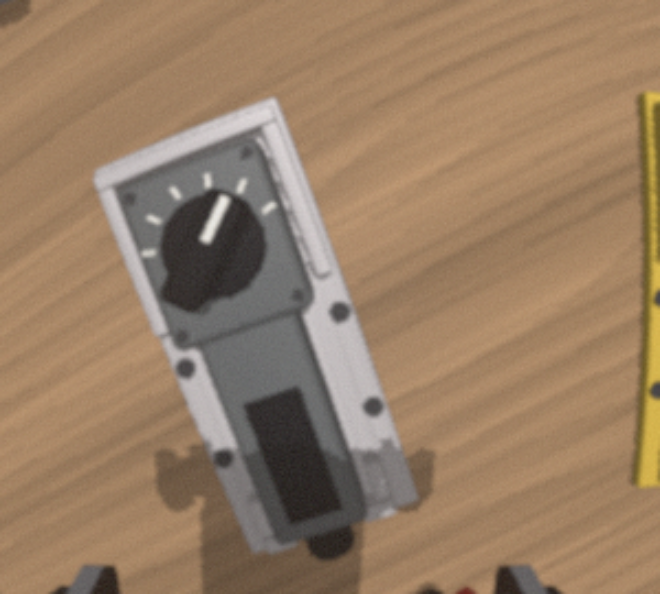

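The pointer stands on the fifth of the six ticks (crop (241,187)), with the bar measured at -45.4° against -45° nominal. The pendant is still level and home with its stub in the notch, and the gripper is clear. Handing in.

```bash
python3 -c "
from cell import ctrl
print(ctrl.finish_job(), ctrl.read_state()['clock'])"
```

```text
the job is handed in; nothing more can be done
the job is handed in; nothing more can be done
```

The grey pendant is in the aluminium cradle and its selector is on the fifth position. I handed the job in with the arm's clock at about 19 s of the 67 s allowed; no verdict was reported.

- **Placing:** I gripped the pendant by its handle and lowered it face up, with the cable stub in the notched end. It touched the floor at the expected height with only about 8 N of force change, and I let go of it there.
- **Turning:** After that I gripped the selector bar and turned it clockwise in four separate 30° steps, from the first position to the fifth. I then opened the gripper and lifted clear.
- **Last checks:**
  - The bar stood at -45.4° from the cradle axis (-45° is the fifth position), and the pointer was on the fifth tick.
  - The pendant was level, with the handle top at about 45 mm and the head at about 49 mm (46 and 50 expected).
  - It sits about 2 mm to one side, within the cradle's 3.5 mm of play.
- **Disagreements:**
  - Heights from the wrist camera read 1 to 3 mm low from farther off, but were exact from close by.
  - In the final picture the network missed the selector, so the last angle rests on depth and the viewed picture.
- **Bystanders:** The arm did not go near the wheel. It crossed above the screwdriver with the pendant carried about 110 mm above the bench. I did not measure either again at the end.

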